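# Light and open the child-safe plant feed

### The job

Swivel and tilt the desk lamp so that its beam points straight at the orange cap of the green plant-feed bottle, and let go of the lamp. Then open the bottle: press the push-and-turn safety cap down, twist it anticlockwise until it is free, and lift it straight up. Finish while still holding the cap level, about 6 cm above the bottle's neck, with the lamp still aimed there and the other things on the desk left where they are.

Things in the scene. Friction and masses are not known exactly. Their poses are not given: they have to be found in the camera images.
- bottle: Green plant-feed bottle, 72 across, fixed in a wooden caddy 110 x 110 x 30 that is screwed to the desk: it neither moves nor turns. Origin: centre of the caddy's underside, on the desk. z up. Sloping shoulder from 72 across at height 85 to the neck (34 across) at height 98.
- bottle_neck (a point): Centre of the top of the bottle's neck, 129 above the desk, on the bottle's axis. Axes as the bottle. In the locked state this point is inside the cap, 23 above the cap's underside. A white sprung seal disc, 26 across, stands 7 above it once the cap is off.
- cap: Round ribbed orange push-and-turn cap, 56 across, 34 tall, 40 g; a raised white radial stripe on top points along its +x. Origin: centre of its underside, 106 above the desk when locked (top at 140, shoulder 8 to 21 below its rim); z up. Locked, its x lies along the bottle's x. Grip its sides from above at any yaw. Opens by press, then anticlockwise turn (see seal).
- lamp_pivot (a point): Centre of the grey lamp head, 225 above the desk, where the vertical swivel axis and level tilt axis cross. Turns with the head: x along the beam, out of the bell mouth (94 across, 55 ahead); y the tilt axis; the tail runs along -x. The head is 66 across here, in a fork 88 wide on a 14 mm post; fixed round base 130 across.
- lamp_knob (a point): Centre of the black ball, 24 across, at the end of the lamp head's steel tail rod (9 thick), 120 behind the pivot on the beam's line (at -x). Pinch it from above across the tail and carry it to aim the lamp; both joints stay where they are left. Axes as lamp_pivot.
- lamp_swivel (a joint): Swivel of the lamp about the vertical, rad, growing anticlockwise seen from above, -2.0 to 2.0; zero differs per lamp placement. Friction 0.12 N m.
- lamp_tilt (a joint): Tilt of the lamp head, rad: 0 is a level beam, positive points the beam down (knob up), -0.2 to 1.2. Friction 0.12 N m.
- seal (a joint): Sprung seal under the cap, m: how far the cap is pressed down, 0 to 0.007. It pushes up with 4 N, 10 N fully pressed. Inner lugs block turning until the cap is pressed 4 mm. Held down, it turns anticlockwise from above: past 51 degrees it can be lifted, at 129 it meets a stop; 70 to 90 is good. Clockwise is blocked.
- cactus: small loose cactus in a terracotta pot, 76 wide, 118 tall (mm); a bystander. Origin: centre of its underside.
- mug: loose white ceramic mug, 80 wide, 90 tall, handle at its +y (mm); a bystander. Origin: centre of its underside.
- pen_cup: loose round wooden pen cup with pencils, 72 wide, 125 tall (mm); a bystander. Origin: centre of its underside.
- notebook: loose yellow notebook lying flat, 152 x 107, 21 thick (mm); a bystander. Origin: centre of its underside.
- stapler: loose red and black stapler, 130 long (along x), 34 wide, 42 tall (mm); a bystander. Origin: centre of its underside.
- clip_tray: loose square wooden clip tray, 90 x 90, 30 tall (mm); a bystander. Origin: centre of its underside.
There are look-alikes about, which are no part of the job. Leave any purple look-alike of the bottle alone. Of the things shaped like the cap, the orange one is meant.

How it is judged (in metres and radians):
On the way, in this order (a step that is already met when the one before it is completed fails the run):
1. the lamp is aimed at the cap (beam's centre line within 40 mm up/down and sideways of the neck's top) and let go (x of bottle_neck in the frame of lamp_pivot above 0.08 m and y of bottle_neck in the frame of lamp_pivot between -0.04 and 0.04 m and z of bottle_neck in the frame of lamp_pivot between -0.04 and 0.04 m and velocity of joint lamp_swivel between -0.1 and 0.1 rad/s and velocity of joint lamp_tilt between -0.1 and 0.1 rad/s and contact force between the fingers and lamp below 0.1 N), for 0.2 s.
2. the cap is pressed down at least 3 mm against its spring (value of joint seal above 0.003 m), for 0.05 s.
3. the cap, still on the neck, is twisted at least 46 degrees (angle between the x axis of cap and the x axis of bottle, either way round above 0.8 rad and z of cap in the frame of bottle_neck below -0.014 m and horizontal distance between cap and bottle_neck below 0.006 m), for 0.05 s.
At the end, for the whole second after the job is handed in: The gripper still holds the cap, at rest, upright within 14 degrees, its underside 30 to 120 mm above the top of the neck and within 30 mm of the bottle's axis, not touching the bottle; the lamp's beam line still passes within 40 mm, up/down and sideways, of the neck's top (z of cap in the frame of bottle_neck between 0.03 and 0.12 m and horizontal distance between cap and bottle_neck below 0.03 m and angle between cap's own z axis and vertical below 0.25 rad and contact force between the fingers and cap above 1 N and contact force between cap and bottle below 0.05 N and linear speed of cap below 0.03 m/s and x of bottle_neck in the frame of lamp_pivot above 0.08 m and y of bottle_neck in the frame of lamp_pivot between -0.04 and 0.04 m and z of bottle_neck in the frame of lamp_pivot between -0.04 and 0.04 m); the arm keeps its last pose, push and grip.
It fails at once if one of the other things on the desk is shoved (over 30 mm) (distance of any of cactus, mug, pen_cup, notebook, stapler, clip_tray from where it was at the start of the episode above 0.03 m).
It fails at once if one of the other things on the desk is tipped (angle between any of cactus, mug, pen_cup, notebook, stapler, clip_tray's own z axis and vertical above 0.4 rad).
It also fails if it takes over 58 s, if anything falls off the work surface, if the arm or the gripper's body presses on something with over 40 N, if the wrist force passes 120 N, or if a joint passes its speed limit or range.

### The arm

A 6-joint arm with a two-finger parallel gripper is mounted at the origin on the work surface. World frame = base frame: x ahead of the robot, y to its left, z up, the work surface at z = 0. Lengths are in mm, angles in rad, forces in N, time in s.
With the tool pointing down it reaches from about 350 to 775 mm from the base axis. Payload 7.3 kg.
Tool frame: the origin (TCP) lies midway between the tips of the shut fingers; the grasp point (between the pads) lies 19 mm behind it; z points along the fingers, y is the line along which they close (so a half turn about z gives the same grasp; the last joint's range is limited). The gripper opens to 92 mm and grips with 3 to 60 N. Pads are 19 mm wide; open, the fingers measure 130 mm over their backs; the gripper's body (75 mm by 190 mm) begins 47 mm behind the grasp point.
Start: joints at [-1.323, 0.342, 1.524, -0, 1.275, -0.146], TCP at [201.466, -484.826, 226.741] pointing down, gripper open.
Joint ranges: [-2.53, 2.53], [-0.77, 2.02], [0.04, 2.7], [-1, 4.14], [0.28, 2.66], [-3.11, 3.11]. Speed limits (rad/s): [2.57, 2.57, 3.14, 3.14, 3.14, 3.14].

### API

Orientations are given as [roll, pitch, yaw] about the fixed x, y, z axes, in that order (R = Rz(yaw) Ry(pitch) Rx(roll)).
In Python, from plant import bot gives the robot as it stands.
- The arm moves only by the tool jog_arm, never from a script. Its arguments are lists of equal length, an entry for each row: "dp": the shift along the tool's x, y, z in m, a list of three; "twist": the turn about the tool's z in degrees. A call has 1 to 10 rows; each row shifts and turns the commanded pose from where the row before left it, along the tool's axes as they then stand; what a row does not reach is not made up. A row lasts 1/8 s, in which the tool goes at most 62.5 mm and 10.7 degrees, less where a joint would pass 70% of its speed; a pose out of reach is approached as far as the arm can. A call is refused whole if a number of a shift passes 0.0625 or a number of a turn 10.7, either way. A call with a gripper value outside its range is refused whole. "jaw" is the finger opening in m, from 0 to 0.0918, set as the call begins (left out, the last holds). The fingers move at their own pace and stop on an object; the grip force is fixed at half the most. Time passes only in rows, so rows that do not move let the fingers close. It gives the time, the measured TCP pose, the force, the opening and the grip force at its end, in the units of the state.
- bot.get_obs(): the state, without advancing time (a new reading comes with each control period).
- bot.capture(name): name is "side" or "top" or "wrist"; returns the picture (384x512x3 uint8, blue, green, red); there is no depth.
- bot.camera_params(name): a dict with "fx", "fy", "cx", "cy" (pixels), "R" (3x3) and "t" (3): a world point X has camera coordinates R X + t. Camera axes: x right, y down, z forward; pixel columns grow to the right and rows downward; lengths in mm; the calibration is good to about 2 mm. The wrist camera is an equidistant fisheye: a pixel r from the principal point sees the ray r / f radians off the axis. A picture is of the moment at which its call begins: read the wrist's pose just before it. camera_params takes no time and is no camera call; for the wrist camera it gives the pose at the moment of the call.
- bot.close_job(): hands the job in; it is judged then, once.
Trained networks look in the newest picture that a camera, given by its name, has taken for a name from the list of things; names that differ only in an ending like _2 or _b are one class to them, and where a whole thing is asked for, a point or a joint stands for the part that bears it (a point fixed in the world has none). Each returns a list of dicts, best first, with "confidence" (0 to 1); they miss things now and then, are a little off and sometimes report something else, mostly with a low value. They report only what shows in the picture. A call takes as long as a camera call. They do not tell look-alikes from the thing itself.
- bot.find_in(camera, label): "bbox" ([centre column, centre row, width, height] in pixels, round what is visible of it).
- bot.masks_of(camera, label): "pixels" (384x512 bool, what is visible of it) and "bbox" ([centre column, centre row, width, height] in pixels, round what is visible of it).
The state is a dict: "time": time; "joint_positions": joint angles; "dq": joint speeds; "tau": joint torques, N m; "tool_pos": TCP position; "tcp_rot": TCP orientation; "contact_force": force on the tool from outside, world axes, zero at the start; "moment": the same for the moment, N m; "grip_width": finger opening in mm; "finger_force": force on a finger pad.
Only numpy, scipy, OpenCV 4.12 (cv2) and the standard library are available. Lean on these libraries where they do the work, as an engineer would, in place of code of your own. Each camera call takes 0.05 s, during which the arm holds its last target. There are 200 camera calls.

## Working session

There is one attempt and no reset: what is moved stays moved. The work goes in short steps, Python scripts to look and compute and a tool call to move; the robot and the scene stay as the last step left them, time stands still between calls to the robot, and variables do not carry over. Pictures are saved under pics/ and viewed, at most 10 in all, crops included, and the job is handed in when it is done.

Besides the shell and the picture viewer there is one more tool, called after "Emit:" as name(argument=value, ...) on one line, values as JSON. jog_arm: Moves the arm, as the interface text tells. Its arguments: {"type":"object","properties":{"dp":{"type":"array"},"twist":{"type":"array"},"jaw":{"type":"number"}},"required":["dp","twist"]}

```bash
mkdir -p pics && python3 - <<'E'
from plant import bot
import cv2, numpy as np
o=bot.get_obs(); print(o)
for n in("side","top"):
    im=bot.capture(n); cv2.imwrite(f"pics/{n}0.png",im)
    p=bot.camera_params(n); print(n,p)
    for l in("cap","lamp_knob","lamp_pivot","bottle"):
        print(l,[(round(d['confidence'],2),np.round(d['bbox'],1).tolist()) for d in bot.find_in(n,l)])
E
```

```text
{'time': 0.0, 'joint_positions': array([-1.32297606e+00,  3.42720030e-01,  1.52503313e+00, -1.66420343e-05,
        1.27541118e+00, -1.46008930e-01]), 'dq': array([-3.09431849e-04,  9.81502281e-05,  4.77660531e-04, -1.30803395e-04,
        3.94260533e-04,  2.19293046e-03]), 'tau': array([ 2.50297953e-04, -4.31242669e+01, -2.44224358e+01,  7.16382475e-02,
        5.60106570e-02, -1.31319239e-04]), 'tool_pos': array([ 201.36423674, -484.39326208,  226.04074864]), 'tcp_rot': array([-3.14003538e+00, -2.12920987e-04,  3.93833886e-01]), 'contact_force': array([-0.49251657, -0.23174714, -0.65530163]), 'moment': array([ 0.03265489, -0.00850787,  0.00445122]), 'finger_force': 0.0, 'grip_width': 92.10318951817885}
side {'fx': 469.08716152422926, 'fy': 469.08716152422926, 'cx': 265.40633117543143, 'cy': 182.9666141394915, 'R': array([[ 0.99967734, -0.02537792,  0.00108175],
       [-0.01517736, -0.63092521, -0.77569519],
       [ 0.02036803,  0.77542849, -0.63110681]]), 't': array([-504.85445689,  141.44910056, 1129.5094676 ])}
cap [(0.89, [202.8, 209.9, 21.1, 19.9]), (0.72, [255.5, 165.6, 22.3
[... 159 characters left out ...]
4.9, 191.6, 49.2, 39.1]), (0.62, [177.1, 168.6, 42.5, 55.9]), (0.62, [183.4, 272.6, 59.0, 68.8])]
top {'fx': 412.3192261643156, 'fy': 412.3192261643156, 'cx': 246.0412508765676, 'cy': 188.26712177768533, 'R': array([[ 0.01198317, -0.99983933,  0.01333087],
       [-0.9982531 , -0.0127334 , -0.05769418],
       [ 0.05785465, -0.01261622, -0.9982453 ]]), 't': array([  20.34503247,  515.45432582, 1271.94419685])}
cap [(0.8, [224.8, 242.7, 21.1, 17.4]), (0.53, [211.0, 199.2, 19.6, 17.3])]
lamp_knob [(0.64, [315.9, 182.9, 58.1, 58.1])]
lamp_pivot [(0.76, [315.1, 183.2, 60.1, 59.3])]
bottle [(0.87, [212.8, 199.8, 40.5, 38.7]), (0.66, [297.3, 256.3, 39.6, 43.4]), (0.55, [183.3, 268.1, 40.0, 42.5])]
```

```bash
python3 - <<'E'
import cv2
for n,(a,b,c,d) in {"side":(110,310,120,390),"top":(110,310,130,390)}.items():
    im=cv2.imread(f"pics/{n}0.png")[a:b,c:d]
    cv2.imwrite(f"pics/{n}0c.png",cv2.resize(im,None,fx=2.95,fy=2.95,interpolation=cv2.INTER_CUBIC))
E
```

```text
(no output)
```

View pics/side0c.png

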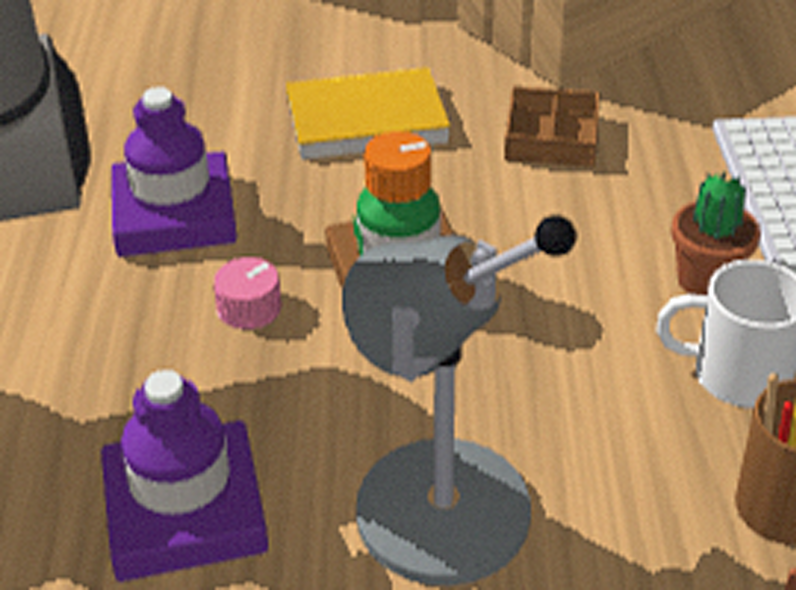

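View pics/top0c.png

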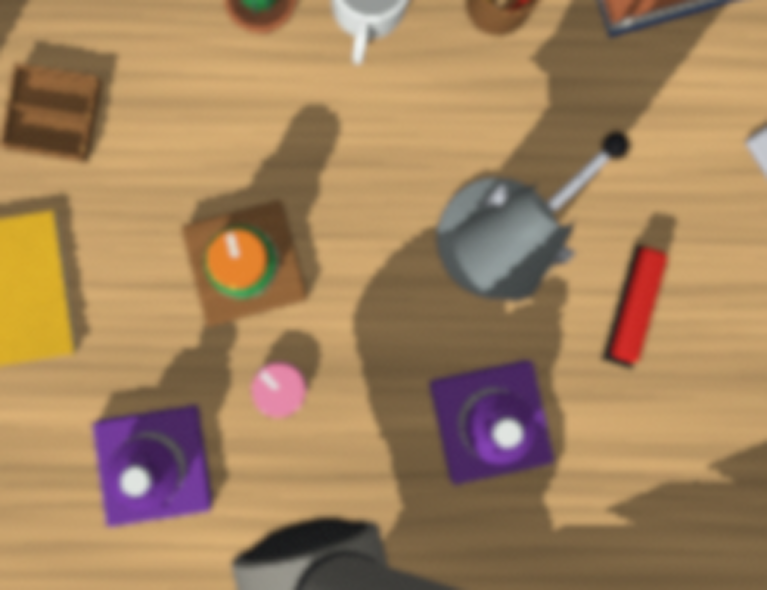

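The orange cap shows at side px (255,166) and top (211,198), on the green bottle. The pink look-alike (side (203,210), top (225,243)) lies on the desk, and the two purple bottles don't fit the description. The black knob is at side (308,190) and top (338,159).

```bash
cat > h.py <<'E'
from plant import bot
import cv2, numpy as np
from scipy.optimize import least_squares
def proj(X,p):
    c=p['R']@np.asarray(X,float)+p['t']; return np.array([p['fx']*c[0]/c[2]+p['cx'],p['fy']*c[1]/c[2]+p['cy']])
def projw(X,p):
    c=p['R']@np.asarray(X,float)+p['t']; th=np.arctan2(np.hypot(c[0],c[1]),c[2]); a=np.arctan2(c[1],c[0])
    return np.array([p['cx']+p['fx']*th*np.cos(a),p['cy']+p['fy']*th*np.sin(a)])
def tri(obs,x0=(500,0,150)):
    r=least_squares(lambda X:np.concatenate([f(X,p)-u for f,p,u in obs]),x0); return r.x,np.abs(r.fun).max()
def blob(m,near,rad=25):
    yy,xx=np.mgrid[:384,:512]; m=m&(np.hypot(xx-near[0],yy-near[1])<rad)
    n,l,s,c=cv2.connectedComponentsWithStats(m.astype(np.uint8))
    i=1+np.argmax(s[1:,4]); return c[i],s[i].tolist()
def dark(im,t=45): return im.max(2)<t
def orange(im):
    h=cv2.cvtColor(im,cv2.COLOR_BGR2HSV); return (h[...,0]>5)&(h[...,0]<20)&(h[...,1]>190)&(h[...,2]>120)
E
python3 - <<'E'
from h import *
s,t=[cv2.imread(f"pics/{n}0.png") for n in("side","top")]
ps,pt=bot.camera_params("side"),bot.camera_params("top")
k=[blob(dark(s),(308,190),10),blob(dark(t),(338.5,159),8)]; print(k)
K,e=tri([(proj,ps,k[0][0]),(proj,pt,k[1][0])]); print("knob",K,e)
c=[blob(orange(s),(255,165),20),blob(orange(t),(211,198),16)]; print(c)
C,e=tri([(proj,ps,c[0][0]),(proj,pt,c[1][0])]); print("cap",C,e)
# base ellipse of lamp: side crop (444,512), pivot at z=225
B,e=tri([(proj,ps,np.array([120+444/2.95,110+510/2.95]))]*1+[(lambda X,p:np.array([X[2],0]),None,np.zeros(2))]); print("lamp base",B)
for n in("clip_tray","notebook","mug","pen_cup","stapler","cactus"):
    d=bot.find_in("top",n); 
    for q in d[:1]:
        X,_=tri([(proj,pt,np.array(q['bbox'][:2])),(lambda X,p:np.array([X[2]-30,0]),None,np.zeros(2))]); print(n,q['confidence'],X)
E
```

```text
[(array([307.9296875, 189.65625  ]), [302, 184, 13, 12, 128]), (array([338.29411765, 158.5       ]), [335, 156, 7, 6, 34])]
knob [ 572.230614   -191.4330842   312.26839594] 0.2203112106129197
[(array([253.89176471, 166.09882353]), [243, 154, 23, 24, 425]), (array([210.44690265, 198.18141593]), [201, 188, 19, 19, 226])]
cap [479.49553652 129.307822   121.68624202] 0.05670473832779521
lamp base [ 5.12783362e+02 -1.37097249e+02 -1.02648642e-18]
clip_tray 0.66 [475.01103586 127.13630249  30.        ]
notebook 0.95 [451.22708398 365.56077913  30.        ]
mug 0.74 [754.12981937  -2.51834276  30.        ]
pen_cup 0.76 [ 766.21290793 -151.49463348   30.        ]
stapler 0.63 [ 444.63661333 -284.33478584   30.        ]
cactus 0.76 [761.15380258 116.00022008  30.        ]
```

```bash
cat >> h.py <<'E'
def plan(way,start=None):
    """way: list of (x,y,z mm,yaw deg,nrows); prints dp/twist rows rounded, tool-down"""
    o=bot.get_obs(); P=np.array(o['tool_pos']); Y=np.degrees(o['tcp_rot'][2])
    if start is not None: P=np.array(start[:3],float);Y=start[3]
    dp=[];tw=[]
    for x,y,z,yw,n in way:
        P0=P.copy();Y0=Y
        for i in range(1,n+1):
            T=P0+(np.array([x,y,z])-P0)*i/n; TY=Y0+(yw-Y0)*i/n
            c,s=np.cos(np.radians(Y)),np.sin(np.radians(Y)); A=np.array([[c,s,0],[s,-c,0],[0,0,-1]])
            d=np.round(A@(T-P)/1000,3); t=round(-(TY-Y),1)
            P=P+A.T@d*1000; Y-=t; dp.append(d.tolist()); tw.append(t)
    print('"dp":',dp,'\n"twist":',tw,'\nend',P.round(1),round(Y,1))
E
python3 - <<'E'
from h import *
plan([(290,-400,400,0,4),(572,-191,405,-42,6)])
s=cv2.imread("pics/side0.png"); ps=bot.camera_params("side")
for u,z in (((444,496),12),((444,497),8),((444,510),5)):
    print(tri([(proj,ps,np.array([120+u[0]/2.95,110+u[1]/2.95])),(lambda X,p:np.array([X[2]-z,0]),None,np.zeros(2))])[0])
E
```

```text
"dp": [[0.029, -0.011, -0.043], [0.027, -0.014, -0.044], [0.026, -0.016, -0.043], [0.024, -0.019, -0.043], [0.047, -0.035, -0.001], [0.042, -0.04, -0.001], [0.037, -0.046, -0.001], [0.032, -0.049, -0.0], [0.025, -0.053, -0.001], [0.018, -0.055, -0.001]] 
"twist": [np.float64(5.6), np.float64(5.7), np.float64(5.6), np.float64(5.7), np.float64(7.0), np.float64(7.0), np.float64(7.0), np.float64(7.0), np.float64(7.0), np.float64(7.0)] 
end [ 571.6 -191.1  404.8] -42.0
[ 512.8031994  -133.69075414   12.        ]
[ 512.9140555  -131.35397806    8.        ]
[ 512.60749875 -141.12056288    5.        ]
```

Emit:
jog_arm(dp=[[0.029,-0.011,-0.043],[0.027,-0.014,-0.044],[0.026,-0.016,-0.043],[0.024,-0.019,-0.043],[0.047,-0.035,0],[0.042,-0.04,0],[0.037,-0.046,0],[0.032,-0.049,0],[0.025,-0.053,0],[0.018,-0.055,0]], twist=[5.6,5.7,5.6,5.7,7,7,7,7,7,7], jaw=0.07)

```text
time: 2.05
tool_pos: [572.9, -189.7, 399.8]
tcp_rot: [3.141, -0.0, -0.738]
contact_force: [0.0, -0.3, 0.4]
grip_width: 69.8
finger_force: 0.0
```

```bash
python3 - <<'E'
from h import *
o=bot.get_obs();print(o['time'],o['tool_pos'],o['tcp_rot'],o['joint_positions'])
pw=bot.camera_params("wrist"); im=bot.capture("wrist"); cv2.imwrite("pics/w1.png",im); print(pw)
print("knob exp",projw((572.2,-191.4,312.3),pw),"piv",projw((513,-134.4,225),pw))
E
```

```text
2.05 [ 572.91255674 -189.68709199  399.77874104] [ 3.14148591e+00 -4.27561056e-04 -7.37690224e-01] [-4.46548838e-01  4.45216992e-01  9.03885148e-01 -2.30604309e-04
  1.79211158e+00  1.86188707e+00]
{'fx': 297.3186396354542, 'fy': 297.3186396354542, 'cx': 257.69295792979403, 'cy': 197.3820082138444, 'R': array([[-6.72948753e-01, -7.39689107e-01, -3.90039745e-05],
       [-7.15136380e-01,  6.50597884e-01,  2.55543247e-01],
       [-1.88997181e-01,  1.71995403e-01, -9.66797625e-01]]), 't': array([245.75242971, 456.59051495, 697.41171322])}
knob exp [260.3285957  200.50345196] piv [257.63986396 246.33424052]
```

View pics/w1.png

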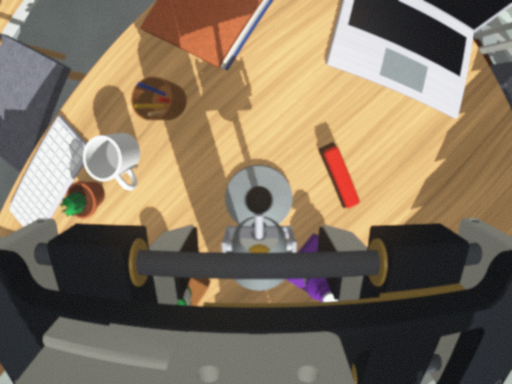

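The knob is at wrist px (259,200), within 1–2 px of where I expected it, and the tail lines up with the tool's x. I'll descend and pinch it.

Emit:
jog_arm(dp=[[0.001,0.002,0.04],[0,0,0.04],[0,0,0.026],[0,0,0]], twist=[0,0,0,0])

```text
time: 2.6
tool_pos: [570.1, -192.8, 291.7]
tcp_rot: [3.14, 0.004, -0.734]
contact_force: [-0.1, 0.1, 0.7]
grip_width: 69.6
finger_force: 0.0
```

Emit:
jog_arm(dp=[[0,0,0],[0,0,0],[0,0,0],[0,0,0]], twist=[0,0,0,0], jaw=0.01)

```text
time: 3.1
tool_pos: [571.0, -193.3, 294.2]
tcp_rot: [-3.141, -0.001, -0.734]
contact_force: [0.0, 0.6, 0.1]
grip_width: 34.5
finger_force: 0.0
```

```bash
python3 - <<'E'
from h import *
o=bot.get_obs();print(o['time'],o['tool_pos'],np.degrees(o['tcp_rot'][2]),o['grip_width'],o['finger_force'],o['contact_force'])
G=np.array(o['tool_pos'])+[0,0,19]
P=np.array([513,-134.4,225.]);N=np.array([479.5,129.3,129.]);print(np.linalg.norm(G-P))
d=G-P; az0=np.degrees(np.arctan2(d[1],d[0]));t0=np.arcsin(d[2]/120)
u=N-P; az1=np.degrees(np.arctan2(-u[1],-u[0]));t1=np.arctan2(-u[2],np.hypot(u[0],u[1]))
r=np.linalg.norm(d); Y0=np.degrees(o['tcp_rot'][2]); n=18; w=[]
for i in range(1,n+1):
    f=i/n;a=np.radians(az0+(az1-az0)*f);t=t0+(t1-t0)*f;rr=r+(120-r)*f
    w.append((*(P+rr*np.array([np.cos(t)*np.cos(a),np.cos(t)*np.sin(a),np.sin(t)])-[0,0,19]),Y0+(az1-az0)*f,1))
print(az0,az1,t0,t1); plan(w[:9]); 
plan(w)
E
```

```text
3.1 [ 571.03692406 -193.2888245   294.18801872] -42.037334519610205 34.49045697858734 0.0 [0.04426503 0.58871226 0.08019145]
120.88550306474987
-45.41743958538639 -82.76002330333442 0.8255194447760507 0.34657104637493985
"dp": [[0.001, 0.003, 0.002], [0.002, 0.003, 0.002], [0.002, 0.004, 0.002], [0.002, 0.003, 0.003], [0.002, 0.004, 0.002], [0.002, 0.003, 0.003], [0.001, 0.004, 0.002], [0.002, 0.003, 0.003], [0.001, 0.004, 0.003]] 
"twist": [np.float64(2.1), np.float64(2.0), np.float64(2.1), np.float64(2.1), np.float64(2.1), np.float64(2.0), np.float64(2.1), np.float64(2.1), np.float64(2.1)] 
end [ 556.8 -224.3  272.2] -60.7
"dp": [[0.001, 0.003, 0.002], [0.002, 0.003, 0.002], [0.002, 0.004, 0.002], [0.002, 0.003, 0.003], [0.002, 0.004, 0.002], [0.002, 0.003, 0.003], [0.001, 0.004, 0.002], [0.002, 0.003, 0.003], [0.001, 0.004, 0.003], [0.002, 0.004, 0.002], [0.001, 0.004, 0.003], [0.001, 0.004, 0.003], [0.001, 0.004, 0.003], [0.002, 0.004, 0.003], [0.001, 0.004, 0.002], [0.0, 0.004, 0.003], [0.001, 0.004, 0.003], [0.001, 0.004, 0.003]] 
"twist": [np.float64(2.1), np.float64(2.0), np.float64(2.1), np.float64(2.1), np.float64(2.1), np.float64(2.0), np.float64(2.1), np.float64(2.1), np.float64(2.1), np.float64(2.0), np.float64(2.1), np.float64(2.1), np.float64(2.1), np.float64(2.0), np.float64(2.1), np.float64(2.1), np.float64(2.1), np.float64(2.0)] 
end [ 527.1 -246.4  247.2] -79.3
```

Emit:
jog_arm(dp=[[0,0,0],[0,0,0],[0,0,0]], twist=[0,0,0])

```text
time: 3.48
tool_pos: [571.3, -193.2, 293.9]
tcp_rot: [-3.141, -0.001, -0.734]
contact_force: [1.6, 1.2, 0.9]
grip_width: 21.8
finger_force: 30.0
```

Emit:
jog_arm(dp=[[0.001,0.003,0.002],[0.002,0.003,0.002],[0.002,0.004,0.002],[0.002,0.003,0.003],[0.002,0.004,0.002],[0.002,0.003,0.003],[0.001,0.004,0.002],[0.002,0.003,0.003],[0.001,0.004,0.003]], twist=[2.1,2,2.1,2.1,2.1,2,2.1,2.1,2.1])

```text
time: 4.6
tool_pos: [557.1, -226.0, 272.4]
tcp_rot: [-3.141, -0.004, -1.063]
contact_force: [3.5, -4.8, 6.7]
grip_width: 22.2
finger_force: 30.0
```

Emit:
jog_arm(dp=[[0.002,0.004,0.002],[0.001,0.004,0.003],[0.001,0.004,0.003],[0.001,0.004,0.003],[0.002,0.004,0.003],[0.001,0.004,0.002],[0,0.004,0.003],[0.001,0.004,0.003],[0.001,0.004,0.003],[0,0,0]], twist=[2,2.1,2.1,2.1,2,2.1,2.1,2.1,2,0])

```text
time: 5.85
tool_pos: [526.3, -248.1, 246.7]
tcp_rot: [3.141, -0.003, -1.387]
contact_force: [1.2, -7.5, 2.4]
grip_width: 22.0
finger_force: 30.0
```

```bash
python3 - <<'E'
from h import *
o=bot.get_obs();print(o['time'],o['tool_pos'],np.degrees(o['tcp_rot'][2]),o['grip_width'],o['finger_force'],o['contact_force'])
for n in("side","top"): cv2.imwrite(f"pics/{n}1.png",bot.capture(n))
im=cv2.imread("pics/side1.png")[110:310,120:390]
cv2.imwrite("pics/side1c.png",cv2.resize(im,None,fx=2.95,fy=2.95,interpolation=cv2.INTER_CUBIC))
E
```

```text
5.85 [ 526.34148092 -248.05575845  246.6923966 ] -79.49704632749199 22.040800876914957 30.000573098659515 [ 1.16348014 -7.5466726   2.40079239]
```

View pics/side1c.png

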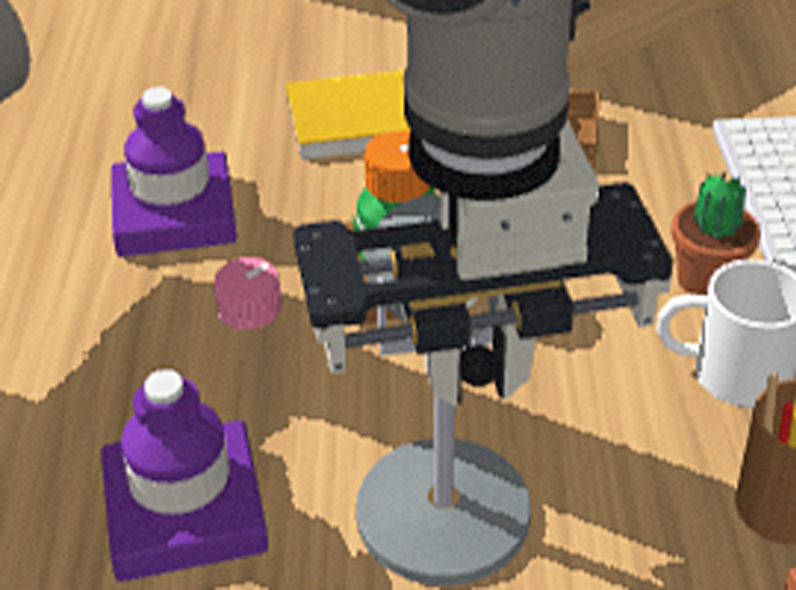

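The knob is held at side crop px (480,365) and the base is visible at (444,510). I'll let go, raise the gripper and measure again.

Emit:
jog_arm(dp=[[0,0,0],[0,0,0],[0,0,0],[0,0,0],[0,0,-0.03],[0,0,-0.05],[0,0,-0.05],[0,0,0]], twist=[0,0,0,0,0,0,0,0], jaw=0.07)

```text
time: 6.95
tool_pos: [528.0, -246.8, 381.2]
tcp_rot: [-3.135, -0.006, -1.385]
contact_force: [-0.0, -0.5, -0.0]
grip_width: 69.8
finger_force: 0.0
```

```bash
python3 - <<'E'
from h import *
o=bot.get_obs();print(o['time'],o['tool_pos'],np.degrees(o['tcp_rot'][2]),o['grip_width'])
pw=bot.camera_params("wrist");w=bot.capture("wrist");cv2.imwrite("pics/w2.png",w)
ps=bot.camera_params("side");s=bot.capture("side");cv2.imwrite("pics/s2.png",s)
K0=np.array([526.8,-249,265.7]); e=projw(K0,pw);es=proj(K0,ps);print(e,es)
b=blob(dark(w),e,16);bs=blob(dark(s),es,10);print(b,bs)
K,r=tri([(projw,pw,b[0]),(proj,ps,bs[0])],K0);print("knob",K,r)
P=np.array([513,-134.4,225.]);N=np.array([479.5,129.3,129.])
print(np.linalg.norm(K-P)); x=(P-K)/np.linalg.norm(P-K);d=N-P
print("err",d-x*(d@x))
cv2.imwrite("pics/w2c.png",np.hstack([cv2.resize(a[int(c[1])-45:int(c[1])+45,int(c[0])-45:int(c[0])+45],(390,390)) for a,c in((w,e),(s,es))]))
E
```

```text
6.95 [ 527.99924587 -246.77171543  381.21696903] -79.32704680550184 69.82554614292049
[260.37466412 191.68253178] [282.48669376 233.78979027]Traceback (most recent call last):
  File "<stdin>", line 6, in <module>
  File "h.py", line 14, in blob
    i=1+np.argmax(s[1:,4]); return c[i],s[i].tolist()
        ~~~~~~~~~^^^^^^^^^
    return _wrapfunc(a, 'argmax', axis=axis, out=out, **kwds)
    return bound(*args, **kwds)
ValueError: attempt to get argmax of an empty sequence
```

```bash
cat > k.py <<'E'
from h import *
pw=bot.camera_params("wrist");w=cv2.imread("pics/w2.png");ps=bot.camera_params("side");s=cv2.imread("pics/s2.png")
K0=np.array([526.8,-249,265.7]); e=projw(K0,pw);es=proj(K0,ps)
cv2.imwrite("pics/w2c.png",np.hstack([cv2.resize(a[int(c[1])-45:int(c[1])+45,int(c[0])-45:int(c[0])+45],(390,390)) for a,c in((w,e),(s,es))]))
b=blob(dark(w,75),e,16);bs=blob(dark(s,60),es,12);print(b,bs)
K,r=tri([(projw,pw,b[0]),(proj,ps,bs[0])],K0);print("knob",K,r)
P=np.array([513,-134.4,225.]);N=np.array([479.5,129.3,129.])
print(np.linalg.norm(K-P)); x=(P-K)/np.linalg.norm(P-K);d=N-P
print("err",d-x*(d@x))
E
python3 k.py
```

```text
(array([260.2685422 , 191.98465473]), [249, 181, 23, 22, 391]) (array([280.18965517, 232.98850575]), [271, 226, 18, 15, 174])
knob [ 524.72817647 -248.9342679   267.14191635] 1.0688792031607477
122.60338396723174
err [-6.47171066 -0.2511216   1.11858548]
```

View pics/w2c.png

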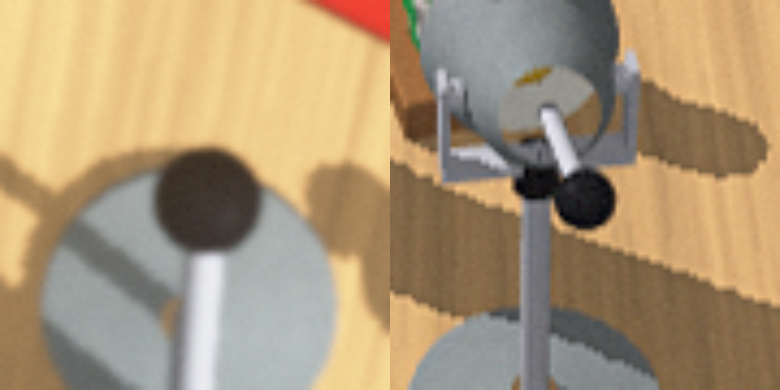

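The enlarged crop shows the knob at side (282.5,234) and wrist (260,192), both where I planned it, so the beam error is under 10 mm. Next I'll go above the cap.

```bash
python3 - <<'E'
from h import *
plan([(480,129,400,0,8),(480,129,250,0,3)])
E
```

```text
"dp": [[-0.047, -0.003, -0.003], [-0.046, -0.011, -0.003], [-0.044, -0.019, -0.003], [-0.039, -0.026, -0.003], [-0.035, -0.032, -0.003], [-0.028, -0.038, -0.003], [-0.022, -0.042, -0.003], [-0.013, -0.045, -0.003], [-0.0, 0.0, 0.05], [-0.0, 0.0, 0.05], [-0.0, 0.0, 0.05]] 
"twist": [np.float64(-9.9), np.float64(-9.9), np.float64(-9.9), np.float64(-10.0), np.float64(-9.9), np.float64(-9.9), np.float64(-9.9), np.float64(-9.9), np.float64(-0.0), np.float64(-0.0), np.float64(-0.0)] 
end [480.4 129.  250.5] -0.0
```

Emit:
jog_arm(dp=[[-0.047,-0.003,-0.003],[-0.046,-0.011,-0.003],[-0.044,-0.019,-0.003],[-0.039,-0.026,-0.003],[-0.035,-0.032,-0.003],[-0.028,-0.038,-0.003],[-0.022,-0.042,-0.003],[-0.013,-0.045,-0.003],[0,0,0.05],[0,0,0.05]], twist=[-9.9,-9.9,-9.9,-10,-9.9,-9.9,-9.9,-9.9,0,0], jaw=0.0918)

```text
time: 8.3
tool_pos: [479.5, 129.6, 297.9]
tcp_rot: [3.141, 0.002, 0.001]
contact_force: [1.0, -0.9, -0.4]
grip_width: 91.8
finger_force: 0.0
```

```bash
python3 - <<'E'
from h import *
o=bot.get_obs();print(o['time'],o['tool_pos'],np.degrees(o['tcp_rot']),o['grip_width'])
pw=bot.camera_params("wrist");w=bot.capture("wrist");cv2.imwrite("pics/w3.png",w)
e=projw((479.5,129.3,140),pw);print(e)
m=orange(w);b=blob(m,e,60);print(b)
E
```

```text
8.3 [479.51172729 129.60997724 297.92388349] [1.79979291e+02 1.11015301e-01 6.58252182e-02] 91.77658599687265
[258.48585673 183.88573356]
(array([258.30732861, 179.7358156 ]), [233, 153, 50, 51, 1692])
```

View pics/w3.png

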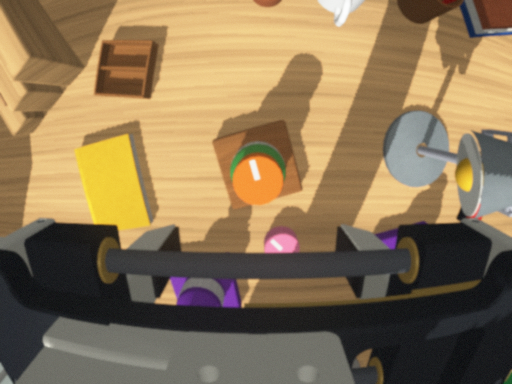

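The orange cap fills wrist px (233–283, 153–204) with its white stripe on top. The pink cap at (281,240) is the decoy. I'll fit the cap's outline.

```bash
python3 - <<'E'
from h import *
pw=bot.camera_params("wrist");w=cv2.imread("pics/w3.png");print("cam",-pw['R'].T@pw['t'])
ps,pt=bot.camera_params("side"),bot.camera_params("top")
s,t=cv2.imread("pics/s2.png"),cv2.imread("pics/top0.png")
a=np.linspace(0,2*np.pi,40)
def bb(x,y,zt,f,p):
    q=np.array([f((x+28*np.cos(k),y+28*np.sin(k),z),p) for k in a for z in(zt,zt-34)]);return np.r_[q.min(0),q.max(0)]
M=[]
for im,f,p,e,r in((w,projw,pw,(258,180),40),(s,proj,ps,(255,165),20),(t,proj,pt,(211,198),16)):
    _,st=blob(orange(im),e,r); M.append((f,p,np.array([st[0]-.5,st[1]-.5,st[0]+st[2]-.5,st[1]+st[3]-.5])));print(st)
for sel in ([0,1,2],[0,1],[0]):
    # lower edge of cap may be hidden only by nothing; fit x,y,ztop
    g=lambda v:np.concatenate([bb(*(v if len(sel)>1 else (v[0],v[1],140)),M[i][0],M[i][1])-M[i][2] for i in sel])
    r=least_squares(g,(479,129,140));print(sel,r.x.round(1),r.fun.round(1))
E
```

```text
cam [547.04905461 129.77909417 447.32815901]
[233, 153, 50, 51, 1692]
[243, 162, 6, 15, 59]
[201, 188, 19, 19, 226]
[0, 1, 2] [474.1 130.  125.7] [-0.8  0.7 -0.4  2.6 -2.2 -3.5 14.5  6.  -0.3  2.6  1.   3.4]
[0, 1] [472.5 130.1 123.8] [-0.6  1.8 -0.6  3.5 -2.8 -2.9 13.8  6.5]
[0] [479.1 129.4 140. ] [-1.4 -2.1  1.4  2.1]
```

Emit:
jog_arm(dp=[[0,0,0.05],[0,0,0.05],[0,0,0.05],[0,0,0.03],[0,0,0.006],[0,0,0]], twist=[0,0,0,0,0,0])

```text
time: 9.1
tool_pos: [480.9, 128.8, 115.2]
tcp_rot: [3.142, 0.0, -0.001]
contact_force: [0.1, -0.5, 1.4]
grip_width: 91.4
finger_force: 0.0
```

Emit:
jog_arm(dp=[[0,0,0],[0,0,0],[0,0,0],[0,0,0],[0,0,0],[0,0,0],[0,0,0]], twist=[0,0,0,0,0,0,0], jaw=0.04)

```text
time: 9.98
tool_pos: [480.7, 128.9, 114.9]
tcp_rot: [-3.142, -0.0, -0.001]
contact_force: [-0.5, 1.1, 2.9]
grip_width: 55.4
finger_force: 30.0
```

Emit:
jog_arm(dp=[[0,0,0.002],[0,0,0.002],[0,0,0.002],[0,0,0]], twist=[0,0,0,0])

```text
time: 10.48
tool_pos: [480.7, 128.9, 109.0]
tcp_rot: [-3.142, -0.001, -0.001]
contact_force: [-1.2, 0.7, 7.8]
grip_width: 55.8
finger_force: 30.0
```

Emit:
jog_arm(dp=[[0,0,0.001],[0,0,0.001],[0,0,0]], twist=[0,0,0])

```text
time: 10.85
tool_pos: [480.7, 128.9, 107.9]
tcp_rot: [-3.142, -0.001, -0.001]
contact_force: [-4.5, 0.5, 15.8]
grip_width: 55.6
finger_force: 30.0
```

The seal is bottomed at 7 mm and 15.8 N. I'll twist anticlockwise by 80°.

Emit:
jog_arm(dp=[[0,0,0],[0,0,0],[0,0,0],[0,0,0],[0,0,0],[0,0,0],[0,0,0],[0,0,0],[0,0,0],[0,0,0]], twist=[-5,-8,-9,-9,-9,-9,-9,-9,-8,-5])

```text
time: 12.1
tool_pos: [482.2, 129.1, 108.0]
tcp_rot: [3.137, -0.001, 1.399]
contact_force: [-0.6, 1.0, 11.3]
grip_width: 55.5
finger_force: 30.0
```

```bash
python3 - <<'E'
from h import *
o=bot.get_obs();print(o['time'],o['tool_pos'],np.degrees(o['tcp_rot']),o['contact_force'],o['moment'],o['joint_positions'])
for n in("wrist","top","side"): cv2.imwrite(f"pics/{n}4.png",bot.capture(n))
w=cv2.imread("pics/wrist4.png")[90:250,150:370];s=cv2.imread("pics/side4.png")[110:270,170:340]
cv2.imwrite("pics/c4.png",np.hstack([cv2.resize(w,(440,400)),cv2.resize(s,(360,400))]))
E
```

```text
12.1 [482.19707452 129.05563758 107.95143353] [ 1.79764490e+02 -7.07919256e-02  8.01475668e+01] [-0.57985556  1.03111357 11.25247848] [ 0.19977704 -0.09158437 -0.09125762] [1.07819437e-01 4.26435592e-01 1.76199357e+00 6.45273158e-05
 9.48871709e-01 2.79741894e-01]
```

View pics/c4.png

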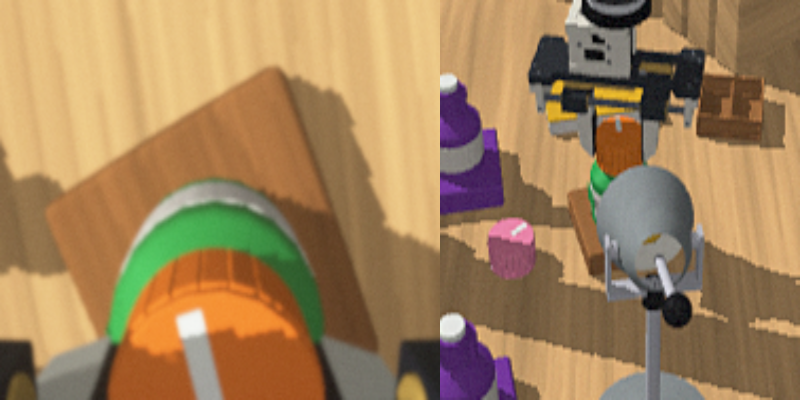

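The stripe kept its angle in the wrist view, so the cap turned with the gripper, and the lamp still points at it. I'll lift.

Emit:
jog_arm(dp=[[0,0,-0.004],[0,0,-0.006],[0,0,-0.01],[0,0,-0.015],[0,0,-0.015],[0,0,-0.015],[0,0,-0.015],[0,0,-0.01],[0,0,0],[0,0,0]], twist=[0,0,0,0,0,0,0,0,0,0])

```text
time: 13.5
tool_pos: [480.1, 128.8, 196.1]
tcp_rot: [-3.14, 0.0, 1.396]
contact_force: [-0.8, -0.2, -1.4]
grip_width: 56.1
finger_force: 30.0
```

```bash
python3 - <<'E'
from h import *
o=bot.get_obs();print(o['time'],o['tool_pos'],np.degrees(o['tcp_rot']),o['contact_force'],o['grip_width'],o['finger_force'])
for n in("wrist","side"): cv2.imwrite(f"pics/{n}5.png",bot.capture(n))
w=cv2.imread("pics/wrist5.png")[90:250,150:370];s=cv2.imread("pics/side5.png")[110:270,170:340]
cv2.imwrite("pics/c5.png",np.hstack([cv2.resize(w,(380,400)),cv2.resize(s,(420,400),interpolation=cv2.INTER_CUBIC)]))
E
```

```text
13.5 [480.08682456 128.78464706 196.10193115] [-1.79927142e+02  2.64655716e-02  7.99604379e+01] [-0.75985725 -0.18141692 -1.3587714 ] 56.07733547145303 29.999616637069266
```

View pics/c5.png

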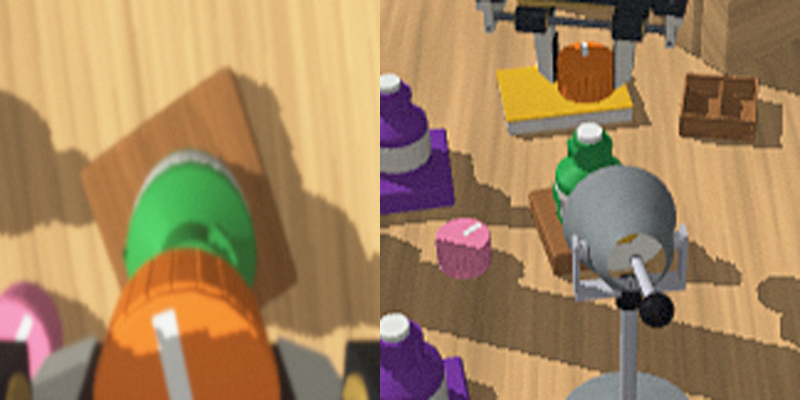

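The cap is off and held level at crop px (585,75), above the bare neck with its white seal at (590,130). The lamp hasn't moved. I'll hand in.

```bash
python3 -c "
from plant import bot
print(bot.close_job())"
```

```text
the job is handed in; nothing more can be done
None
```

The job is handed in, with no pass or fail returned: the lamp is aimed at the neck (estimated under 10 mm off) and released, and the orange cap was pressed, turned 80° anticlockwise, lifted, and is held level about 6 cm above the neck.

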